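Lay cut soap bars in staggered courses on a pinned curing shelf

ROBOT

A 7-joint arm with a two-finger parallel gripper is mounted at the origin on a cart in front of the work surface, level with it; the furniture and walls round the work are solid. World frame = base frame: x ahead of the robot, y to its left, z up, the work surface at z = 0. Lengths are in mm, angles in rad, forces in N, time in s.
With the tool pointing down it reaches from about 400 to 875 mm from the base axis. Payload 4.4 kg.
Tool frame: the origin (TCP) lies midway between the tips of the shut fingers; the grasp point (between the pads) lies 19 mm behind it; z points along the fingers, y is the line along which they close (so a half turn about z gives the same grasp; the last joint's range is limited). The gripper opens to 85 mm and grips with 20 to 120 N. Pads are 22 mm wide; open, the fingers measure 114 mm over their backs; the gripper's body (76 mm by 85 mm) begins 54 mm behind the grasp point. The pads swing forward as they close: fully open they stand 13 mm farther back than shut.
Start: joints at [-1.268, 0.628, 0.038, 1.517, -0.027, 0.996, -0.02], TCP at [234.3, 606.318, 231.313] pointing down, gripper open.
Joint ranges: [-3.06, 3.06], [-0.37, 2.12], [-1.25, 1.32], [0.18, 2.47], [-1.1, 4.24], [0.23, 1.98], [-2.94, 2.94]. Speed limits (rad/s): [2.57, 2.57, 3.14, 3.14, 3.14, 3.14, 3.14].

INTERFACE

Orientations are given as [roll, pitch, yaw] about the fixed x, y, z axes, in that order (R = Rz(yaw) Ry(pitch) Rx(roll)).
In Python, from cell import telemetry, eyes, ctrl, finder gives the robot as it stands.
- The arm moves only by the tool move_arm, never from a script. Its argument "steps" is a list of rows, each a list of 7 numbers: the turn, a rotation vector about the world's x, y, z in degrees, then the shift along the world's x, y, z in m, then the finger opening in m, from 0 to 0.0854. A call has 1 to 5 rows; each row shifts and turns the commanded pose from where the row before left it; what a row does not reach is not made up. A row lasts 1/10 s, in which the tool goes at most 50 mm and 8.59 degrees, less where a joint would pass 70% of its speed; a pose out of reach is approached as far as the arm can. A call with a gripper value outside its range is refused whole. The fingers move at their own pace and stop on an object; the grip force is fixed at half the most. Time passes only in rows, so rows that do not move let the fingers close. It gives the time, the measured TCP pose, the force, the opening and the grip force at its end, in the units of the state.
- telemetry.read_state(): the state, without advancing time (a new reading comes with each control period).
- eyes.get_image(name): name is "scene" or "top" or "wrist"; returns (picture, depth): 420x560x3 uint8, blue, green, red; 420x560 float32, mm along the optical axis (not along the pixel's ray), 0 where there is no reading.
- eyes.calibration(name): a dict with "fx", "fy", "cx", "cy" (pixels), "position" and "attitude" of the camera in the world. Camera axes: x right, y down, z forward; pixel columns grow to the right and rows downward; lengths in mm; the calibration is good to about 2 mm. A picture is of the moment at which its call begins: read the wrist's pose just before it. calibration takes no time and is no camera call; for the wrist camera it gives the pose at the moment of the call.
- ctrl.finish_job(): hands the job in; it is judged then, once.
Trained networks look in the newest picture that a camera, given by its name, has taken for a name from the list of things; names that differ only in an ending like _2 or _b are one class to them, and where a whole thing is asked for, a point or a joint stands for the part that bears it (a point fixed in the world has none). Each returns a list of dicts, best first, with "confidence" (0 to 1); they miss things now and then, are a little off and sometimes report something else, mostly with a low value. They report only what shows in the picture. A call takes as long as a camera call. They do not tell look-alikes from the thing itself.
- finder.boxes_of(camera, name): "location" ([x, y, z] in mm, in the coordinates of the camera as it stood for that picture, good to about 4 mm: the middle of the surface that is visible of it).
- finder.cut_out(camera, name): "mask" (420x560 bool, what is visible of it).
- finder.pinpoint(camera, name): "location" ([x, y, z] in mm, in the coordinates of the camera as it stood for that picture, good to about 4 mm: a listed point, or the origin of a listed thing).
The state is a dict: "clock": time; "qpos": joint angles; "qd": joint speeds; "tau": joint torques, N m; "eef_pos": TCP position; "tool_rot": TCP orientation; "force": force on the tool from outside, world axes, zero at the start; "torque": the same for the moment, N m; "width": finger opening in mm; "gripper_force": force on a finger pad.
Only numpy, scipy, OpenCV 4.12 (cv2) and the standard library are available. Lean on these libraries where they do the work, as an engineer would, in place of code of your own. Each camera call takes 0.05 s, during which the arm holds its last target. There are 200 camera calls.

TASK

Set up the curing stand and load it: swing the narrow slatted shelf right home into its fork, lock it there by dropping the headed pin fully home through fork and lug, and only then lay every bar of soap from the chopping board lengthwise along the shelf in staggered courses. Three bars make the bottom course, spread evenly between the two end cleats so that air passes between them (gaps of about 14 mm), and each bar above sits centred over the gap between two bars below: up to two in the second course and one on top, as far as the bars go. Do not knock over the pepper mill or the salt shaker standing behind.

Things in the scene. Friction and masses are not known exactly. Their poses are not given: they have to be found in the camera images.
- bar_1: Cream bar of hard soap, a block 66 x 40 x 40 mm, about 0.11 kg; some of the six bars may be absent. Origin at its centre, x along its 66 mm length. The other four faces are alike, so it may lie on any of them. Starts flat on the chopping board, top of the board 22 mm above the worktop.
- bar_2: Cream bar of hard soap, a block 66 x 40 x 40 mm, about 0.11 kg; some of the six bars may be absent. Origin at its centre, x along its 66 mm length. The other four faces are alike, so it may lie on any of them. Starts flat on the chopping board, top of the board 22 mm above the worktop.
- bar_3: Cream bar of hard soap, a block 66 x 40 x 40 mm, about 0.11 kg; some of the six bars may be absent. Origin at its centre, x along its 66 mm length. The other four faces are alike, so it may lie on any of them. Starts flat on the chopping board, top of the board 22 mm above the worktop.
- bar_4: Cream bar of hard soap, a block 66 x 40 x 40 mm, about 0.11 kg; some of the six bars may be absent. Origin at its centre, x along its 66 mm length. The other four faces are alike, so it may lie on any of them. Starts flat on the chopping board, top of the board 22 mm above the worktop.
- bar_5: Cream bar of hard soap, a block 66 x 40 x 40 mm, about 0.11 kg; some of the six bars may be absent. Origin at its centre, x along its 66 mm length. The other four faces are alike, so it may lie on any of them. Starts flat on the chopping board, top of the board 22 mm above the worktop.
- bar_6: Cream bar of hard soap, a block 66 x 40 x 40 mm, about 0.11 kg; some of the six bars may be absent. Origin at its centre, x along its 66 mm length. The other four faces are alike, so it may lie on any of them. Starts flat on the chopping board, top of the board 22 mm above the worktop.
- board: Wooden chopping board lying on the worktop, 210 (x) x 300 (y) x 22 mm, does not move; origin under its centre.
- stand: Steel curing stand, fixed. Origin on the worktop below the middle of the shelf when home; y runs from the pivot post (y -157 mm) to the fork hole (y +155), x across, away from the robot. Base bar 6 mm thick, 52 wide. Fork: two cheeks 44 (x) x 40 (y) mm, at heights 37-45 and 57-65 mm, open to -x where the lug swings in, joined beyond the lug (y 175-227 mm) by a post 44 mm wide and 65 mm high with the pin's parking hole in its top (y 201).
- shelf (a joint): Angle of the swinging shelf about its upright pivot: 0 is home against its stop, with the lug in the fork and the holes in line; positive is swung out towards the robot (counterclockwise from above), starting between 0.35 and 0.7. A stiff hinge (0.25 N m of friction), it stays where it is left.
- shelf_mid (a point): Middle of the top face of the level swinging slatted shelf, 60 mm above the worktop. Moves with it: y runs from pivot to lug, x across, z up. Shelf 36 mm wide, 18 mm thick (heights 42-60). Cleats 6 mm high near both ends, inner faces at y -127 and +127 mm, so bottom bars centre at y -80, 0, +80, second course at -40, +40.
- shelf_pivot (a point): The shelf's upright pivot axis, at the height of its top face; a bolt head 22 mm across and 8 mm high stands on it.
- shelf_lug (a point): Centre of the 13 mm hole, at its upper face, in the flat steel lug (28 mm wide, 8 mm thick) at the shelf's free end, 312 mm from the pivot.
- pin: Headed steel pin, upright in its parking hole, collar on the post. Origin on its axis under the collar, z up to the knob. Shank 8 mm across, 38 mm long with tapered end; collar 18 mm across, 4 mm thick; round black knob above, 19 mm across at its widest (16 to 26 mm above the origin), top at 29 mm. 0.05 kg.
- clevis_seat (a point): Centre of the 12 mm fork hole, at the upper face of the upper cheek, 65 mm above the worktop: the pin is home when its collar lies on this face.
- park_seat (a point): Centre of the mouth of the 12 mm parking hole, 46 mm beyond the fork hole along the stand and at the same height.
- pepper_mill: Dark wooden pepper mill 170 mm high, 58 mm across, standing behind the work; to be left standing.
- salt_shaker: Salt shaker 90 mm high, 44 mm across, standing behind the work; to be left standing.
There are look-alikes about, which are no part of the job. Leave any blue, pink or yellow look-alike of the bar_4 alone.

How it is judged (in metres and radians):
On the way, in this order (a step that is already met when the one before it is completed fails the run):
1. the shelf is swung home and the pin is fully seated through fork and lug and released (value of joint shelf below 0.02 rad and horizontal distance between pin and clevis_seat below 0.004 m and z of pin in the frame of clevis_seat between -0.003 and 0.003 m and angle between pin's own z axis and vertical below 0.12 rad and contact force between pin and the fingers below 0.2 N), for 0.3 s.
2. every bar is laid in its place in the staggered courses (x of bar_1 in the frame of shelf_mid between -0.012 and 0.012 m and angle between the x axis of each of bar_1, bar_2, bar_3, bar_4, bar_5, bar_6 and the y axis of shelf_mid, either way round below 0.17 rad and linear speed of each of bar_1, bar_2, bar_3, bar_4, bar_5, bar_6 below 0.02 m/s and contact force between each of bar_1, bar_2, bar_3, bar_4, bar_5, bar_6 and the fingers below 0.2 N and ((y of bar_1 in the frame of shelf_mid between -0.092 and -0.068 m and z of bar_1 in the frame of shelf_mid between 0.013 and 0.027 m) or (y of bar_1 in the frame of shelf_mid between -0.012 and 0.012 m and z of bar_1 in the frame of shelf_mid between 0.013 and 0.027 m) or (y of bar_1 in the frame of shelf_mid between 0.068 and 0.092 m and z of bar_1 in the frame of shelf_mid between 0.013 and 0.027 m) or (y of bar_1 in the frame of shelf_mid between -0.052 and -0.028 m and z of bar_1 in the frame of shelf_mid between 0.053 and 0.067 m) or (y of bar_1 in the frame of shelf_mid between 0.028 and 0.052 m and z of bar_1 in the frame of shelf_mid between 0.053 and 0.067 m) or (y of bar_1 in the frame of shelf_mid between -0.012 and 0.012 m and z of bar_1 in the frame of shelf_mid between 0.093 and 0.107 m)) and x of bar_2 in the frame of shelf_mid between -0.012 and 0.012 m and ((y of bar_2 in the frame of shelf_mid between -0.092 and -0.068 m and z of bar_2 in the frame of shelf_mid between 0.013 and 0.027 m) or (y of bar_2 in the frame of shelf_mid between -0.012 and 0.012 m and z of bar_2 in the frame of shelf_mid between 0.013 and 0.027 m) or (y of bar_2 in the frame of shelf_mid between 0.068 and 0.092 m and z of bar_2 in the frame of shelf_mid between 0.013 and 0.027 m) or (y of bar_2 in the frame of shelf_mid between -0.052 and -0.028 m and z of bar_2 in the frame of shelf_mid between 0.053 and 0.067 m) or (y of bar_2 in the frame of shelf_mid between 0.028 and 0.052 m and z of bar_2 in the frame of shelf_mid between 0.053 and 0.067 m) or (y of bar_2 in the frame of shelf_mid between -0.012 and 0.012 m and z of bar_2 in the frame of shelf_mid between 0.093 and 0.107 m)) and x of bar_3 in the frame of shelf_mid between -0.012 and 0.012 m and ((y of bar_3 in the frame of shelf_mid between -0.092 and -0.068 m and z of bar_3 in the frame of shelf_mid between 0.013 and 0.027 m) or (y of bar_3 in the frame of shelf_mid between -0.012 and 0.012 m and z of bar_3 in the frame of shelf_mid between 0.013 and 0.027 m) or (y of bar_3 in the frame of shelf_mid between 0.068 and 0.092 m and z of bar_3 in the frame of shelf_mid between 0.013 and 0.027 m) or (y of bar_3 in the frame of shelf_mid between -0.052 and -0.028 m and z of bar_3 in the frame of shelf_mid between 0.053 and 0.067 m) or (y of bar_3 in the frame of shelf_mid between 0.028 and 0.052 m and z of bar_3 in the frame of shelf_mid between 0.053 and 0.067 m) or (y of bar_3 in the frame of shelf_mid between -0.012 and 0.012 m and z of bar_3 in the frame of shelf_mid between 0.093 and 0.107 m)) and x of bar_4 in the frame of shelf_mid between -0.012 and 0.012 m and ((y of bar_4 in the frame of shelf_mid between -0.092 and -0.068 m and z of bar_4 in the frame of shelf_mid between 0.013 and 0.027 m) or (y of bar_4 in the frame of shelf_mid between -0.012 and 0.012 m and z of bar_4 in the frame of shelf_mid between 0.013 and 0.027 m) or (y of bar_4 in the frame of shelf_mid between 0.068 and 0.092 m and z of bar_4 in the frame of shelf_mid between 0.013 and 0.027 m) or (y of bar_4 in the frame of shelf_mid between -0.052 and -0.028 m and z of bar_4 in the frame of shelf_mid between 0.053 and 0.067 m) or (y of bar_4 in the frame of shelf_mid between 0.028 and 0.052 m and z of bar_4 in the frame of shelf_mid between 0.053 and 0.067 m) or (y of bar_4 in the frame of shelf_mid between -0.012 and 0.012 m and z of bar_4 in the frame of shelf_mid between 0.093 and 0.107 m)) and x of bar_5 in the frame of shelf_mid between -0.012 and 0.012 m and ((y of bar_5 in the frame of shelf_mid between -0.092 and -0.068 m and z of bar_5 in the frame of shelf_mid between 0.013 and 0.027 m) or (y of bar_5 in the frame of shelf_mid between -0.012 and 0.012 m and z of bar_5 in the frame of shelf_mid between 0.013 and 0.027 m) or (y of bar_5 in the frame of shelf_mid between 0.068 and 0.092 m and z of bar_5 in the frame of shelf_mid between 0.013 and 0.027 m) or (y of bar_5 in the frame of shelf_mid between -0.052 and -0.028 m and z of bar_5 in the frame of shelf_mid between 0.053 and 0.067 m) or (y of bar_5 in the frame of shelf_mid between 0.028 and 0.052 m and z of bar_5 in the frame of shelf_mid between 0.053 and 0.067 m) or (y of bar_5 in the frame of shelf_mid between -0.012 and 0.012 m and z of bar_5 in the frame of shelf_mid between 0.093 and 0.107 m)) and x of bar_6 in the frame of shelf_mid between -0.012 and 0.012 m and ((y of bar_6 in the frame of shelf_mid between -0.092 and -0.068 m and z of bar_6 in the frame of shelf_mid between 0.013 and 0.027 m) or (y of bar_6 in the frame of shelf_mid between -0.012 and 0.012 m and z of bar_6 in the frame of shelf_mid between 0.013 and 0.027 m) or (y of bar_6 in the frame of shelf_mid between 0.068 and 0.092 m and z of bar_6 in the frame of shelf_mid between 0.013 and 0.027 m) or (y of bar_6 in the frame of shelf_mid between -0.052 and -0.028 m and z of bar_6 in the frame of shelf_mid between 0.053 and 0.067 m) or (y of bar_6 in the frame of shelf_mid between 0.028 and 0.052 m and z of bar_6 in the frame of shelf_mid between 0.053 and 0.067 m) or (y of bar_6 in the frame of shelf_mid between -0.012 and 0.012 m and z of bar_6 in the frame of shelf_mid between 0.093 and 0.107 m))), for 0.2 s.
At the end, for the whole second after the job is handed in: Shelf home (0.02 rad), pin collar within 3 mm of its cheek; every bar released and at rest along the shelf (10 degrees), within 12 mm of the centre line, of a place lengthwise (bottom -80, 0, +80 mm; second -40, +40; top 0) and 7 mm of that course's height (all of step 1 and all of step 2); the robot touches nothing.
It fails at once if the pepper mill is knocked over (angle between pepper_mill's own z axis and vertical above 0.6 rad).
It fails at once if the salt shaker is knocked over (angle between salt_shaker's own z axis and vertical above 0.6 rad).
It fails at once if a bar is laid on the shelf before the pin is home in the fork (distance between pin and clevis_seat above 0.012 m and ((x of bar_1 in the frame of shelf_mid between -0.02 and 0.02 m and y of bar_1 in the frame of shelf_mid between -0.13 and 0.13 m and z of bar_1 in the frame of shelf_mid between 0.012 and 0.048 m) or (x of bar_2 in the frame of shelf_mid between -0.02 and 0.02 m and y of bar_2 in the frame of shelf_mid between -0.13 and 0.13 m and z of bar_2 in the frame of shelf_mid between 0.012 and 0.048 m) or (x of bar_3 in the frame of shelf_mid between -0.02 and 0.02 m and y of bar_3 in the frame of shelf_mid between -0.13 and 0.13 m and z of bar_3 in the frame of shelf_mid between 0.012 and 0.048 m) or (x of bar_4 in the frame of shelf_mid between -0.02 and 0.02 m and y of bar_4 in the frame of shelf_mid between -0.13 and 0.13 m and z of bar_4 in the frame of shelf_mid between 0.012 and 0.048 m) or (x of bar_5 in the frame of shelf_mid between -0.02 and 0.02 m and y of bar_5 in the frame of shelf_mid between -0.13 and 0.13 m and z of bar_5 in the frame of shelf_mid between 0.012 and 0.048 m) or (x of bar_6 in the frame of shelf_mid between -0.02 and 0.02 m and y of bar_6 in the frame of shelf_mid between -0.13 and 0.13 m and z of bar_6 in the frame of shelf_mid between 0.012 and 0.048 m))).
Of bar_1, bar_2, bar_3, bar_4, bar_5, bar_6 only 4 to 6 are there at a start; the rules pass over those that are not, and their reading is None.
At some moment in a run one of bar_1, bar_2, bar_3, bar_4, bar_5, bar_6 may be knocked a few centimetres aside while the robot is not near it.
It also fails if it takes over 210 s, if anything falls off the work surface, if the arm or the gripper's body presses on something with over 40 N, if the wrist force passes 120 N, or if a joint passes its speed limit or range.

## Working session

There is one attempt and no reset: what is moved stays moved. The work goes in short steps, Python scripts to look and compute and a tool call to move; the robot and the scene stay as the last step left them, time stands still between calls to the robot, and variables do not carry over. Pictures are saved under pics/ and viewed, at most 14 in all, crops included, and the job is handed in when it is done.

Besides the shell and the picture viewer there is one more tool, called after ">>>" as name([rows], argument=value, ...), one row to a line, values as JSON. move_arm: Moves the arm, as the interface text tells. Its arguments: {"type":"object","properties":{"steps":{"type":"array"}},"required":["steps"]}

```bash
ls; mkdir -p pics; cat > h.py <<'E'
import numpy as np, cv2
from cell import telemetry, eyes, ctrl, finder
from scipy.spatial.transform import Rotation as R
def att(c):
    a=np.array(c["attitude"],float)
    return a if a.shape==(3,3) else R.from_euler('xyz',a).as_matrix()
def w(c,p): return att(c)@np.array(p,float)+np.array(c["position"],float)
def cloud(c,d):
    v,u=np.mgrid[:d.shape[0],:d.shape[1]]
    P=np.stack([(u-c["cx"])/c["fx"]*d,(v-c["cy"])/c["fy"]*d,d],-1)
    return P@att(c).T+np.array(c["position"],float)
def px(c,p):
    q=att(c).T@(np.array(p,float)-np.array(c["position"],float)); return (q[0]/q[2]*c["fx"]+c["cx"],q[1]/q[2]*c["fy"]+c["cy"])
def snap(n):
    c=eyes.calibration(n); i,d=eyes.get_image(n); return c,i,d
E
python3 - <<'E'
from h import *
print(telemetry.read_state())
for n in ["scene","top"]:
    c,i,d=snap(n); print(n,c)
    cv2.imwrite(f"pics/{n}0.png",i)
    for t in ["bar_1","pin","pepper_mill","salt_shaker","stand","board"]:
        for r in finder.boxes_of(n,t): 
            p=w(c,r["location"]); print(t,round(r["confidence"],2),p.round(),np.round(px(c,p)))
    for t in ["shelf_pivot","shelf_lug","shelf_mid","clevis_seat","park_seat","pin","bar_1"]:
        for r in finder.pinpoint(n,t): 
            p=w(c,r["location"]); print("pt",t,round(r["confidence"],2),p.round(),np.round(px(c,p)))
E
```

```text
pics
{'clock': 0.0, 'qpos': array([-1.26779536,  0.62937706,  0.03842842,  1.51834636, -0.02702236,
        0.99632517, -0.01995942]), 'qd': array([-5.07526857e-05,  4.28845113e-05,  1.07049335e-03, -1.19685210e-04,
       -1.08930861e-03, -9.08057711e-05, -7.85788302e-04]), 'tau': array([-1.85724830e-04, -5.63402832e+01,  1.22647393e+00, -1.93445492e+01,
        1.10420154e-02,  1.04144248e-02,  1.76173580e-05]), 'eef_pos': array([234.05679718, 605.72571371, 230.37572338]), 'tool_rot': array([-3.13965404e+00,  1.99176686e-07,  2.77283154e+00]), 'force': array([-0.75059318,  0.27967467, -0.33929265]), 'torque': array([-0.02673348, -0.00169332,  0.00984954]), 'gripper_force': 0.0, 'width': 85.0365558112435}
scene {'fx': 491.9059724398408, 'fy': 491.9059724398408, 'cx': 274.5055644305213, 'cy': 212.7477260471084, 'position': array([-289.91399834, 1351.19571987,  979.93499918]), 'attitude': array([-2.12526602e+00,  2.46768764e-03, -2.54974864e+00])}
bar_1 0.84 [330. 627.  34.] [234. 328.]
bar_1 0.83 [556. 390.  57.] [223. 249.]
bar_1 0.72 [437.  69.  30.] [307. 222.]
bar_1 0.46 [428. 39
[... 1583 characters left out ...]
haker 0.71 [766.  50.  71.] [298. 145.]
stand 0.89 [ 561. -165.   53.] [367. 208.]
board 0.74 [506. 266.  21.] [230. 228.]
pt shelf_pivot 0.71 [ 595. -350.   63.] [426. 196.]
pt shelf_lug 0.88 [441. -80.  56.] [342. 246.]
pt shelf_mid 0.76 [ 520. -216.   56.] [384. 221.]
pt park_seat 0.64 [566.   7.  65.] [312. 206.]
pt pin 0.52 [564.  11.  64.] [311. 207.]
pt bar_1 0.91 [461. 390.  43.] [189. 242.]
pt bar_1 0.9 [337. 615.  18.] [117. 283.]
pt bar_1 0.87 [449. 200.  44.] [251. 245.]
pt bar_1 0.85 [701. -80.  22.] [337. 168.]
pt bar_1 0.8 [452. 285.  39.] [223. 244.]
pt bar_1 0.7 [443.  54.  20.] [297. 247.]
pt bar_1 0.58 [566. 378.  42.] [195. 208.]
pt bar_1 0.23 [505. 283.   1.] [226. 229.]
```

```bash
python3 - <<'E'
import cv2
a=cv2.imread("pics/top0.png"); cv2.imwrite("pics/top0c.png",cv2.resize(a[100:320,90:470],None,fx=2.1,fy=2.1,interpolation=2))
E
```

```text
(no output)
```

View pics/top0c.png

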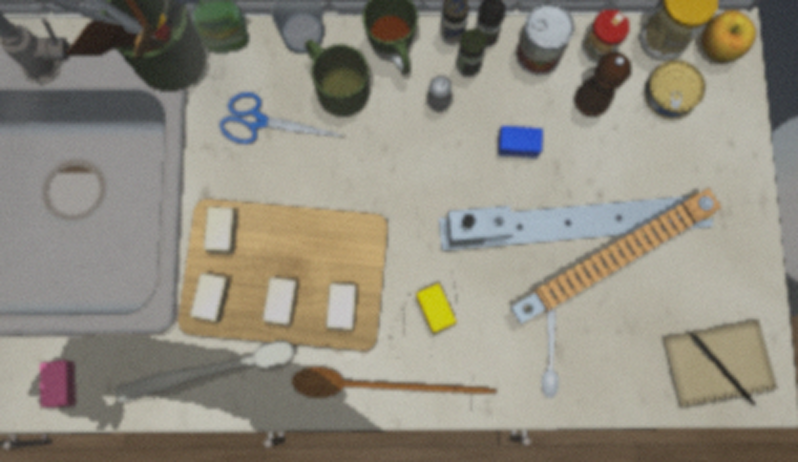

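View pics/scene0.png

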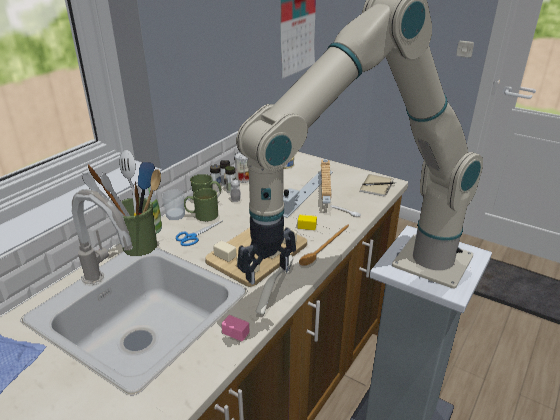

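Cream bars on the board: crop pixels (220,230), (208,297), (280,300) and (341,305), so four bars, which fits the 4–6 stated. The blue (520,140), yellow (436,307) and pink (57,384) blocks are look-alikes to leave alone. The pin stands at (468,221), and the shelf is swung out with its lug at (528,308). I'll move over to push the shelf home.

>>> move_arm([
  [0, 0, -3.5, 0.027, -0.041, 0, 0],
  [0, 0, -3.5, 0.027, -0.041, 0, 0],
  [0, 0, -3.5, 0.027, -0.041, 0, 0],
  [0, 0, -3.5, 0.027, -0.041, 0, 0],
  [0, 0, -3.5, 0.027, -0.041, 0, 0],
])

```text
clock: 1.9
eef_pos: [370.2, 399.7, 231.6]
tool_rot: [3.141, 0.0, 2.465]
force: [0.7, 0.3, -0.1]
width: 12.4
gripper_force: 0.0
```

>>> move_arm([
  [0, 0, -3.5, 0.027, -0.041, 0, 0],
  [0, 0, -3.5, 0.027, -0.041, 0, 0],
  [0, 0, -3.5, 0.027, -0.041, 0, 0],
  [0, 0, -3.5, 0.027, -0.041, 0, 0],
  [0, 0, -3.5, 0.027, -0.041, 0, 0],
])

```text
clock: 2.4
eef_pos: [505.3, 194.7, 231.7]
tool_rot: [3.141, -0.0, 2.16]
force: [-0.3, 0.5, -0.3]
width: 0.1
gripper_force: 0.0
```

>>> move_arm([
  [0, 0, -3.5, -0.01, -0.045, 0, 0],
  [0, 0, -3.5, -0.01, -0.045, 0, 0],
  [0, 0, -3.5, -0.01, -0.045, 0, 0],
  [0, 0, -3.5, -0.01, -0.045, 0, 0],
  [0, 0, -3.5, -0.01, -0.045, 0, 0],
])

```text
clock: 2.9
eef_pos: [453.9, -30.3, 231.7]
tool_rot: [3.141, 0.0, 1.854]
force: [0.1, -0.7, 0.6]
width: -0.0
gripper_force: 0.0
```

```bash
cat > pts.py <<'E'
from h import *
import sys
def go(n,pts,boxes=()):
    c,i,d=snap(n)
    for t in pts:
        for r in finder.pinpoint(n,t):
            if r["confidence"]>.4: p=w(c,r["location"]); print("pt",t,round(r["confidence"],2),p.round(1),np.round(px(c,p)))
    for t in boxes:
        for r in finder.boxes_of(n,t):
            if r["confidence"]>.4: p=w(c,r["location"]); print("box",t,round(r["confidence"],2),p.round(1),np.round(px(c,p)))
    return c,i,d
E
python3 - <<'E'
from pts import *
c,i,d=go("wrist",["shelf_lug","clevis_seat","park_seat","pin","shelf_mid"],["pin"])
cv2.imwrite("pics/w1.png",i)
E
```

```text
pt shelf_lug 0.65 [443.9 -81.5  53.5] [257. 232.]
pt clevis_seat 0.95 [567.9 -39.   66.3] [393. 231.]
pt park_seat 0.67 [565.6   9.5  64. ] [410. 182.]
pt pin 0.71 [560.5   7.2  61.6] [403. 182.]
pt shelf_mid 0.94 [ 519.7 -211.7   61.6] [292. 360.]
box pin 0.67 [561.3  11.8  92.2] [418. 185.]
```

View pics/w1.png

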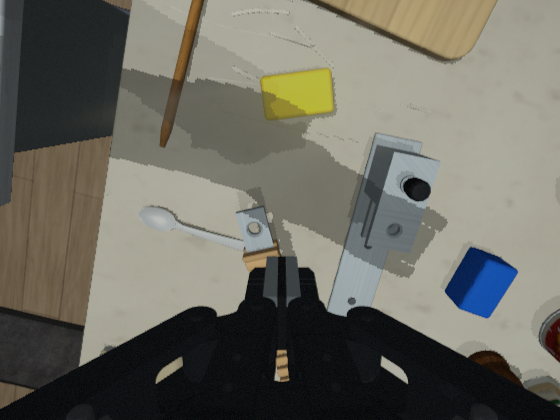

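The wrist view shows the fork hole at (393,231), the pin knob at (416,188) and the lug at (255,230), with the spoon lying beside the lug. This agrees with the top view. Next I go down outside the shelf.

>>> move_arm([
  [0, 0, -3.7, -0.012, -0.043, 0, 0],
  [0, 0, -3.7, -0.012, -0.043, 0, 0],
  [0, 0, -3.7, -0.012, -0.043, 0, 0],
  [0, 0, 0, 0, 0, -0.045, 0],
  [0, 0, 0, 0, 0, -0.045, 0],
])

```text
clock: 3.75
eef_pos: [420.3, -158.2, 141.2]
tool_rot: [3.137, 0.002, 1.663]
force: [0.8, 0.6, -0.4]
width: 0.0
gripper_force: 0.0
```

>>> move_arm([
  [0, 0, 0, 0, 0, -0.045, 0],
  [0, 0, 0, 0, 0, -0.045, 0],
  [0, 0, 0, 0.01, 0.005, 0, 0],
  [0, 0, 0, 0.01, 0.005, 0, 0],
  [0, 0, 0, 0.01, 0.005, 0, 0],
])

```text
clock: 4.25
eef_pos: [451.0, -141.9, 53.4]
tool_rot: [3.138, 0.001, 1.665]
force: [-0.5, -0.8, 1.4]
width: 0.1
gripper_force: 0.9
```

>>> move_arm([
  [0, 0, 0, 0.01, 0.006, 0, 0],
  [0, 0, 0, 0.01, 0.006, 0, 0],
  [0, 0, 0, 0.01, 0.006, 0, 0],
  [0, 0, 0, 0.01, 0.005, 0, 0],
  [0, 0, 0, 0.01, 0.005, 0, 0],
])

```text
clock: 4.75
eef_pos: [501.6, -115.7, 53.4]
tool_rot: [3.136, 0.003, 1.662]
force: [0.7, -3.3, 7.3]
width: -0.2
gripper_force: 3.7
```

```bash
python3 - <<'E'
from pts import *
print(telemetry.read_state()["eef_pos"])
go("top",["shelf_lug","shelf_mid"])
E
```

```text
[ 501.57815994 -115.65281383   53.35667543]
pt shelf_lug 0.93 [512.3 -52.2  54.2] [332. 224.]
```

>>> move_arm([
  [0, 0, 0, 0.008, 0.003, -0.001, 0],
  [0, 0, 0, 0.008, 0.003, -0.001, 0],
  [0, 0, 0, 0.008, 0.002, -0.001, 0],
  [0, 0, 0, 0.007, 0.001, 0, 0],
  [0, 0, 0, 0.004, 0, 0, 0],
])

```text
clock: 5.4
eef_pos: [538.9, -105.5, 52.8]
tool_rot: [3.131, 0.002, 1.663]
force: [-2.3, 2.4, 27.8]
width: 0.1
gripper_force: 13.3
```

>>> move_arm([
  [0, 0, 0, 0.003, 0, 0, 0],
  [0, 0, 0, 0.002, 0, 0, 0],
])

```text
clock: 5.6
eef_pos: [543.3, -104.8, 52.8]
tool_rot: [3.132, 0.001, 1.664]
force: [-2.5, 3.2, 26.4]
width: 0.1
gripper_force: 13.3
```

```bash
python3 - <<'E'
from pts import *
print(telemetry.read_state()["eef_pos"])
go("top",["shelf_lug","shelf_mid","clevis_seat"])
E
```

```text
[ 543.34490199 -104.78949424   52.81516897]
pt shelf_lug 0.69 [781.2  48.2   4.4] [297. 147.]
pt clevis_seat 0.78 [567.5 -36.8  65.2] [327. 205.]
```

```bash
python3 - <<'E'
from h import *
c,i,d=snap("wrist"); c2,j,d2=snap("top")
cv2.imwrite("pics/w2.png",np.hstack([cv2.resize(i,(400,300)),cv2.resize(j[150:270,300:460],(400,300),interpolation=2)]))
E
```

```text
(no output)
```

View pics/w2.png

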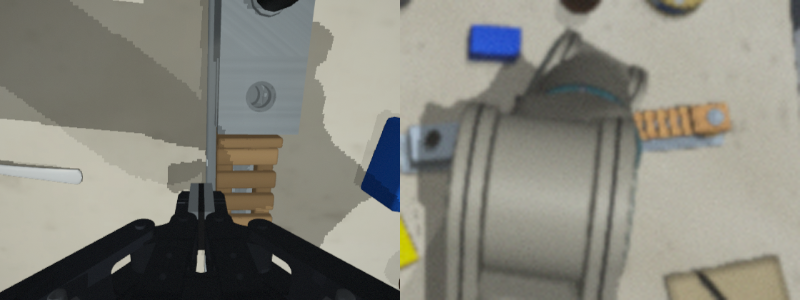

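The fork hole at (261,97) still shows the lug hole slightly off, and the finger's outer step seems to rest on the shelf edge. I'll ease up and push a little more.

>>> move_arm([
  [0, 0, 0, 0, 0, 0.004, 0],
  [0, 0, 0, 0.003, 0, 0, 0],
  [0, 0, 0, 0.003, 0, 0, 0],
])

```text
clock: 6.2
eef_pos: [545.2, -104.6, 53.2]
tool_rot: [3.141, -0.001, 1.664]
force: [-1.5, 2.8, 11.8]
width: -0.3
gripper_force: 5.8
```

```bash
python3 - <<'E'
from h import *
c,i,d=snap("wrist")
cv2.imwrite("pics/w3.png",cv2.resize(i[80:320,240:480],None,fx=2.4,fy=2.4,interpolation=2))
E
```

```text
(no output)
```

View pics/w3.png

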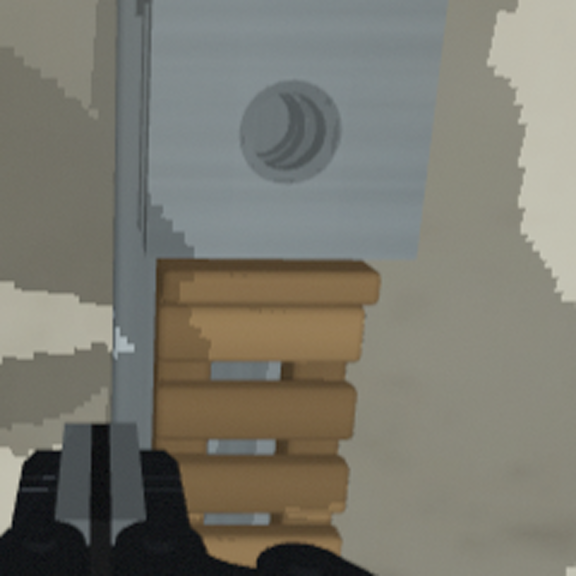

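>>> move_arm([
  [0, 0, 0, 0, 0, 0.004, 0],
  [0, 0, 0, 0.002, 0, 0, 0],
  [0, 0, 0, 0.002, 0, 0, 0],
])

```text
clock: 6.55
eef_pos: [548.4, -105.6, 56.0]
tool_rot: [-3.141, 0.0, 1.663]
force: [0.5, -1.0, 0.6]
width: 0.0
gripper_force: 0.0
```

>>> move_arm([
  [0, 0, 0, 0.002, 0, 0, 0],
  [0, 0, 0, 0, 0, 0, 0],
])

```text
clock: 6.75
eef_pos: [549.7, -105.6, 55.8]
tool_rot: [-3.14, -0.0, 1.663]
force: [-2.1, -0.5, -0.1]
width: 0.2
gripper_force: 0.6
```

>>> move_arm([
  [0, 0, 0, 0.002, 0, 0, 0],
  [0, 0, 0, 0, 0, 0, 0],
])

```text
clock: 6.95
eef_pos: [549.8, -105.6, 55.8]
tool_rot: [-3.137, -0.001, 1.662]
force: [-5.5, 0.1, 1.9]
width: 0.1
gripper_force: 2.5
```

>>> move_arm([
  [0, 0, 0, 0.003, 0, 0, 0],
  [0, 0, 0, 0, 0, 0, 0],
])

```text
clock: 7.15
eef_pos: [550.0, -105.5, 55.6]
tool_rot: [-3.132, -0.003, 1.662]
force: [-10.3, -0.2, 6.9]
width: 0.0
gripper_force: 5.2
```

>>> move_arm([
  [0, 0, 0, -0.03, 0, 0, 0],
  [0, 0, 0, 0, 0.02, 0.045, 0.05],
  [0, 0, 0, 0, 0.03, 0.04, 0.05],
  [0, 0, 0, 0, 0.03, 0.02, 0.05],
  [0, 0, 0, 0, 0, 0, 0.05],
])

```text
clock: 7.65
eef_pos: [528.0, -20.4, 164.0]
tool_rot: [3.135, -0.003, 1.67]
force: [0.1, 0.1, -0.0]
width: 50.0
gripper_force: 0.0
```

```bash
python3 - <<'E'
from pts import *
print(telemetry.read_state()["eef_pos"])
c,i,d=go("wrist",["shelf_lug","clevis_seat","park_seat","pin","shelf_mid"],["pin"])
cv2.imwrite("pics/w4.png",i)
c,i,d=go("top",["shelf_lug","clevis_seat","park_seat","pin","shelf_mid","shelf_pivot"])
E
```

```text
[528.01648968 -20.44356303 163.99598223]
pt shelf_lug 0.57 [568.3 -36.6  50.5] [329. 230.]
pt shelf_lug 0.52 [564.4  12.1  67.1] [336. 173.]
pt clevis_seat 0.8 [568.3 -38.4  64.9] [331. 239.]
pt park_seat 0.81 [563.3   9.   63.3] [333. 176.]
pt pin 0.83 [562.3   6.8  60.5] [331. 178.]
pt shelf_mid 0.45 [564.    7.3  62.3] [334. 178.]
box pin 0.85 [560.6  11.2  93. ] [337. 182.]
pt clevis_seat 0.81 [569.  -37.2  64. ] [327. 205.]
pt park_seat 0.77 [563.7   7.   64.6] [312. 207.]
pt pin 0.51 [562.6   9.   63.4] [312. 207.]
pt shelf_mid 0.88 [ 577.7 -196.8   56.2] [377. 203.]
pt shelf_pivot 0.88 [ 596.3 -349.4   61.6] [426. 196.]
```

View pics/w4.png

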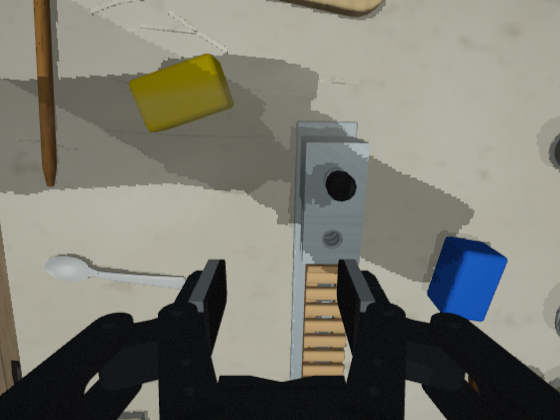

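The wrist view shows the shelf home in the fork, with the knob at (341,186) and the fork hole at (332,238). I'll compute their coordinates from those pixels.

```bash
python3 - <<'E'
from h import *
c,i,d=snap("wrist"); P=cloud(c,d)
g=i.max(2)<60
m=np.zeros_like(g); m[160:210,315:370]=g[160:210,315:370]
v,u=np.nonzero(m); print("knob px",u.mean(),v.mean(),"top z",P[m][:,2].max(), P[m].mean(0))
def ray(u,v,z):
    r=att(c)@np.array([(u-c["cx"])/c["fx"],(v-c["cy"])/c["fy"],1]); o=np.array(c["position"]); return o+r*(z-o[2])/r[2]
print("knob@86",ray((u.min()+u.max())/2,(v.min()+v.max())/2,86)); print("hole",ray(332.5,238.5,65), P[225:228,320].mean(0))
print(c["position"],telemetry.read_state()["eef_pos"])
E
```

```text
knob px 347.09379128137385 177.97357992073975 top z 303.6959150285417 [563.12901916   8.71352237  92.79311502]
knob@86 [564.87912326   7.45928416  86.        ]
hole [564.99712674 -42.77085592  65.        ] [554.58580211 -33.99515904  64.55652679]
[518.41953342  48.05724882 303.69591503] [525.30638813 -25.79161248 161.2462154 ]
```

```bash
python3 - <<'E'
from h import *
c,i,d=snap("wrist"); P=cloud(c,d)
def ray(u,v,z):
    r=att(c)@np.array([(u-c["cx"])/c["fx"],(v-c["cy"])/c["fy"],1]); o=np.array(c["position"]); return o+r*(z-o[2])/r[2]
n,l,s,ce=cv2.connectedComponentsWithStats((i.max(2)<50).astype(np.uint8))
for k in range(1,n):
    if 200<s[k,4]<3000 and 250<ce[k][0]<400 and ce[k][1]<260:
        print(s[k],ce[k],P[l==k][:,2].max(),ray(*ce[k],87).round(1))
p=px(c,(568,-38.4,65)); print(p)
x,y=int(p[0]),int(p[1]); crop=i[y-30:y+30,x-30:x+30]
cv2.imwrite("pics/w5.png",cv2.resize(crop,None,fx=8,fy=8,interpolation=2)); print(x-30,y-30, c["position"])
E
```

```text
[332 163  32  31 740] [347.05675676 178.07027027] 303.7516733712949 [564.4   7.7  87. ]
(np.float64(337.2420845252722), np.float64(233.44881541360928))
307 203 [518.41940919  48.13748141 303.75167337]
```

View pics/w5.png

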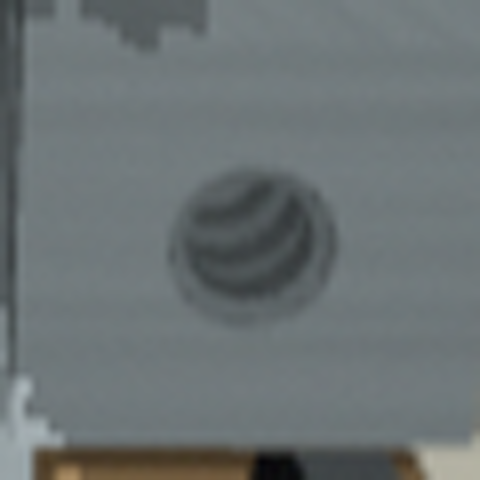

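>>> move_arm([
  [0, 0, 0, 0.02, 0.017, 0, 0.05],
  [0, 0, 0, 0.019, 0.0165, 0, 0.05],
  [0, 0, 0, 0, 0, -0.03, 0.05],
  [0, 0, 0, 0, 0, -0.03, 0.05],
  [0, 0, 0, 0, 0, 0, 0.05],
])

```text
clock: 8.95
eef_pos: [561.4, 8.4, 98.2]
tool_rot: [-3.134, -0.001, 1.663]
force: [-1.3, -0.1, -0.7]
width: 49.7
gripper_force: 0.0
```

>>> move_arm([
  [0, 0, 0, 0, 0, -0.03, 0.05],
  [0, 0, 0, 0, 0, 0, 0.05],
  [0, 0, 0, 0, 0, 0, 0.05],
  [0, 0, 0, 0, 0, 0, 0.05],
])

```text
clock: 9.35
eef_pos: [565.3, 7.6, 73.0]
tool_rot: [3.139, 0.0, 1.663]
force: [0.3, -0.8, 0.1]
width: 50.0
gripper_force: 0.0
```

>>> move_arm([
  [0, 0, 0, -0.0005, 0, -0.004, 0.05],
  [0, 0, 0, 0, 0, 0, 0.012],
  [0, 0, 0, 0, 0, 0, 0.012],
  [0, 0, 0, 0, 0, 0, 0.012],
  [0, 0, 0, 0, 0, 0, 0.012],
])

```text
clock: 9.85
eef_pos: [564.1, 7.9, 67.8]
tool_rot: [3.141, -0.0, 1.663]
force: [-0.5, 0.3, 4.1]
width: 16.7
gripper_force: 58.5
```

>>> move_arm([
  [0, 0, 0, 0, 0, 0, 0.012],
  [0, 0, 0, 0, 0, 0, 0.012],
  [0, 0, 0, 0, 0, 0.02, 0.012],
  [0, 0, 0, 0, 0, 0.03, 0.012],
  [0, 0, 0, 0, 0, 0, 0.012],
])

```text
clock: 10.35
eef_pos: [566.2, 7.4, 120.1]
tool_rot: [3.136, 0.001, 1.663]
force: [0.4, -0.5, -0.4]
width: 16.5
gripper_force: 58.9
```

```bash
python3 - <<'E'
from pts import *
s=telemetry.read_state(); print(s["eef_pos"],s["width"],s["gripper_force"])
c,i,d=go("wrist",["clevis_seat","park_seat","pin"],["pin"])
cv2.imwrite("pics/w6.png",i)
E
```

```text
[566.17379425   7.39405157 120.11316505] 16.47720088151182 58.940729872119846
pt park_seat 0.76 [562.3  11.2  64.6] [275. 226.]
pt pin 0.65 [565.2   5.6 118.5] [279. 276.]
box pin 0.83 [563.4   9.1 144.1] [275. 299.]
box pin 0.51 [568.8  12.7  61.7] [286. 222.]
```

View pics/w6.png

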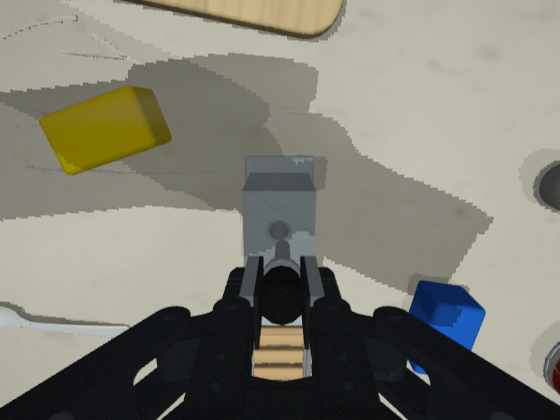

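The pin is held upright in the fingers at (282,290) and clear of the hole. I'll move it over the fork hole.

>>> move_arm([
  [0, 0, 0, 0.002, -0.023, 0, 0.012],
  [0, 0, 0, 0.0023, -0.023, 0, 0.012],
  [0, 0, 0, 0, 0, 0, 0.012],
  [0, 0, 0, 0, 0, 0, 0.012],
  [0, 0, 0, 0, 0, 0, 0.012],
])

```text
clock: 11.1
eef_pos: [567.6, -36.9, 116.6]
tool_rot: [-3.14, -0.001, 1.664]
force: [-0.8, -0.2, -0.4]
width: 16.8
gripper_force: 58.9
```

```bash
python3 - <<'E'
from pts import *
s=telemetry.read_state(); print(s["eef_pos"],s["tool_rot"])
c,i,d=go("wrist",["clevis_seat","park_seat","pin"])
s=telemetry.read_state(); print(s["eef_pos"])
cv2.imwrite("pics/w7.png",cv2.resize(i[180:360,190:370],None,fx=3.2,fy=3.2,interpolation=2))
E
```

```text
[567.62641378 -36.94242463 116.63491413] [-3.14029843e+00 -1.15345420e-03  1.66377999e+00]
pt clevis_seat 0.56 [567.4 -37.5  67. ] [281. 236.]
pt park_seat 0.71 [565.1   8.4  65.3] [285. 159.]
pt pin 0.92 [566.1 -37.1 109.5] [278. 267.]
[567.99544255 -37.17080447 117.13552452]
```

View pics/w7.png

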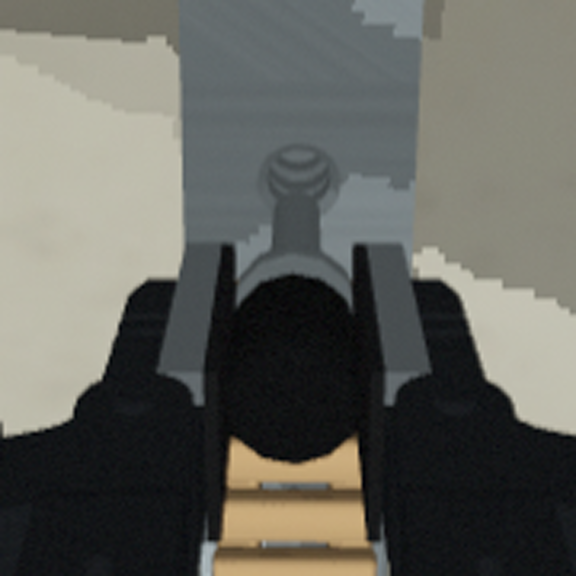

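The shank tip at crop (297,215) lines up sideways with the fork hole at (299,172), so I'll lower it.

>>> move_arm([
  [0, 0, 0, 0.0005, -0.001, 0, 0.012],
  [0, 0, 0, 0, 0, -0.015, 0.012],
  [0, 0, 0, 0, 0, -0.01, 0.012],
  [0, 0, 0, 0, 0, 0, 0.012],
])

```text
clock: 11.7
eef_pos: [567.4, -38.8, 91.0]
tool_rot: [-3.139, -0.001, 1.663]
force: [-0.8, -0.0, -1.2]
width: 16.7
gripper_force: 58.9
```

>>> move_arm([
  [0, 0, 0, 0, 0, -0.01, 0.012],
  [0, 0, 0, 0, 0, -0.007, 0.012],
  [0, 0, 0, 0, 0, 0, 0.012],
  [0, 0, 0, 0, 0, -0.003, 0.012],
  [0, 0, 0, 0, 0, 0, 0.012],
])

```text
clock: 12.2
eef_pos: [568.6, -39.2, 72.2]
tool_rot: [-3.141, -0.0, 1.663]
force: [0.9, 0.9, -0.1]
width: 16.6
gripper_force: 58.9
```

>>> move_arm([
  [0, 0, 0, 0, 0, -0.003, 0.012],
  [0, 0, 0, 0, 0, -0.001, 0.012],
  [0, 0, 0, 0, 0, 0, 0.012],
  [0, 0, 0, 0, 0, 0, 0.04],
  [0, 0, 0, 0, 0, 0, 0.05],
])

```text
clock: 12.7
eef_pos: [568.8, -39.2, 68.5]
tool_rot: [3.141, 0.0, 1.663]
force: [0.4, -0.7, 0.1]
width: 44.7
gripper_force: 0.0
```

>>> move_arm([
  [0, 0, 0, 0, 0, 0, 0.05],
  [0, 0, 0, 0, 0, 0.03, 0.05],
  [0, 0, 0, 0, 0, 0.04, 0.05],
  [0, 0, 0, 0, 0, 0.03, 0.05],
  [0, 0, 0, 0, -0.04, 0, 0.05],
])

```text
clock: 13.2
eef_pos: [572.3, -72.7, 172.0]
tool_rot: [3.134, -0.004, 1.673]
force: [1.5, 0.4, -0.3]
width: 50.0
gripper_force: 0.0
```

```bash
python3 - <<'E'
from pts import *
s=telemetry.read_state(); print(s["eef_pos"],s["tool_rot"])
c,i,d=go("wrist",["clevis_seat","pin","shelf_lug","park_seat"],["pin"])
cv2.imwrite("pics/w8.png",i)
c,i,d=go("top",["bar_1","shelf_mid","clevis_seat","pin"])
E
```

```text
[572.28749427 -72.70556974 172.04630229] [ 3.13365715 -0.00352661  1.67336812]
pt clevis_seat 0.81 [568.3 -36.1  62. ] [280. 159.]
pt pin 0.62 [566.3 -42.3  65. ] [276. 168.]
pt park_seat 0.85 [564.5   9.4  64.4] [281.  93.]
box pin 0.88 [565.6 -37.3  91.7] [276. 167.]
pt bar_1 0.8 [568.1 375.5  39.5] [195. 208.]
pt bar_1 0.64 [446.7 197.1  44.4] [251. 246.]
pt bar_1 0.64 [703.3 -76.5  19.7] [336. 168.]
pt bar_1 0.61 [465.5 387.5  44.3] [190. 240.]
pt bar_1 0.57 [452.2 283.1  41.8] [224. 244.]
pt bar_1 0.54 [337.4 614.9  18.2] [117. 283.]
pt shelf_mid 0.67 [453.9 286.3  40.2] [223. 244.]
pt shelf_mid 0.63 [ 581.5 -194.2   57.5] [376. 201.]
pt clevis_seat 0.88 [568.9 -35.5  60.9] [326. 205.]
pt pin 0.59 [564.9 -37.4  64.6] [327. 206.]
```

View pics/w8.png

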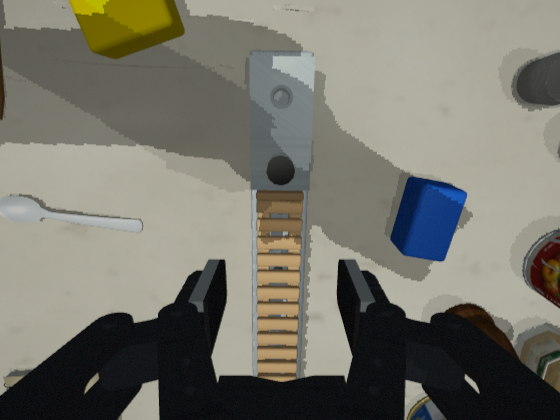

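The pin's knob sits on the fork at (280,170), the collar is home and the park hole at (282,97) is empty. Next are the bars, so I'll look at the board from above.

>>> move_arm([
  [0, 0, 8.4, 0.001, 0.037, 0.013, 0.07],
  [0, 0, 8.4, 0.001, 0.037, 0.013, 0.07],
  [0, 0, 8.4, 0.001, 0.037, 0.013, 0.07],
  [0, 0, 8.4, 0.001, 0.037, 0.013, 0.07],
  [0, 0, 8.4, 0.001, 0.037, 0.013, 0.07],
])

```text
clock: 14.25
eef_pos: [573.3, 107.6, 233.8]
tool_rot: [-3.141, -0.0, 2.402]
force: [0.3, -0.5, -0.8]
width: 70.3
gripper_force: 0.0
```

>>> move_arm([
  [0, 0, 8.4, 0.001, 0.037, 0.013, 0.07],
  [0, 0, 8.4, 0.001, 0.037, 0.013, 0.07],
  [0, 0, 8.4, 0.001, 0.037, 0.013, 0.07],
  [0, 0, 8.4, 0.001, 0.037, 0.013, 0.07],
  [0, 0, 8.4, 0.001, 0.037, 0.013, 0.07],
])

```text
clock: 14.75
eef_pos: [578.2, 292.5, 298.8]
tool_rot: [-3.141, -0.0, 3.135]
force: [0.5, 0.1, -0.2]
width: 70.0
gripper_force: 0.0
```

>>> move_arm([
  [0, 0, 0, 0, 0, 0, 0.07],
  [0, 0, 0, 0, 0, 0, 0.07],
  [0, 0, 0, 0, 0, 0, 0.07],
])

```text
clock: 15.05
eef_pos: [578.6, 289.3, 297.7]
tool_rot: [-3.14, -0.001, 3.127]
force: [-0.5, -0.5, 0.2]
width: 70.2
gripper_force: 0.0
```

```bash
cat > bars.py <<'E'
from h import *
def bars(save=None):
    s=telemetry.read_state(); print("tcp",s["eef_pos"].round(1),"yaw",np.degrees(s["tool_rot"][2]).round(1))
    c,i,d=snap("wrist"); P=cloud(c,d)
    if save: cv2.imwrite(save,i)
    m=((P[...,2]>52)&(P[...,2]<75)&(d>0)).astype(np.uint8)
    m=cv2.morphologyEx(m,cv2.MORPH_OPEN,np.ones((5,5)))
    n,l,st,ce=cv2.connectedComponentsWithStats(m)
    for k in range(1,n):
        if st[k,4]<800: continue
        q=P[l==k]; z=np.median(q[:,2]); q=q[abs(q[:,2]-z)<4]
        (cx,cy),(a,b),t=cv2.minAreaRect(q[:,:2].astype(np.float32))
        if a<b: t+=90; a,b=b,a
        t=(t+90)%180-90
        print("bar c",round(cx,1),round(cy,1),"z",round(z,1),"size",round(a),round(b),"long axis deg",round(t,1),"px",ce[k].round(),"bgr",i[l==k].mean(0).round())
if __name__=="__main__":
    import sys; bars(*sys.argv[1:])
E
python3 bars.py pics/b1.png
```

```text
tcp [578.6 289.3 297.7] yaw 179.2
bar c 444.8 194.5 z 61.1 size 66 40 long axis deg -4.1 px [187.  44.] bgr [156. 167. 168.]
bar c 453.4 284.6 z 61.2 size 66 40 long axis deg -8.2 px [275.  52.] bgr [157. 169. 171.]
bar c 459.8 388.3 z 61.1 size 66 40 long axis deg -11.6 px [377.  57.] bgr [150. 164. 167.]
bar c 561.1 376.9 z 61.2 size 66 40 long axis deg -2.8 px [360. 157.] bgr [151. 168. 171.]
bar c 564.8 3.1 z 64.6 size 64 44 long axis deg -85.2 px [ 28. 166.] bgr [136. 133. 124.]
```

View pics/b1.png

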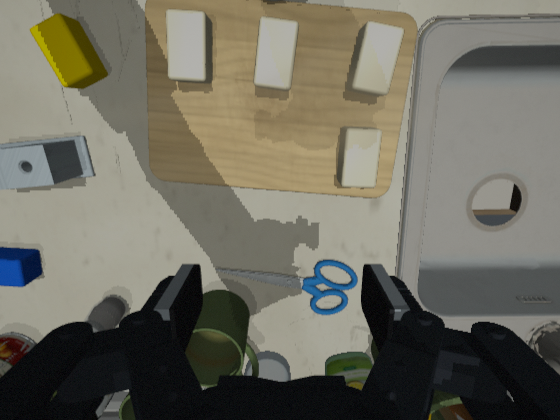

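Four cream bars on the board: (187,44), (275,52), (377,57) and (360,157). All measure 66x40 with tops at 61 mm, so these are the real ones, not the yellow or blue blocks. Picking the first one, at (445,194.5).

>>> move_arm([
  [0, 0, -0.7, -0.0268, -0.019, -0.03, 0.07],
  [0, 0, -0.7, -0.0268, -0.019, -0.03, 0.07],
  [0, 0, -0.7, -0.0268, -0.019, -0.03, 0.07],
  [0, 0, -0.7, -0.0268, -0.019, -0.03, 0.07],
  [0, 0, -0.6, -0.0268, -0.019, -0.03, 0.07],
])

```text
clock: 15.6
eef_pos: [443.6, 193.7, 147.7]
tool_rot: [-3.141, 0.001, 3.066]
force: [1.5, 0.2, -0.5]
width: 70.3
gripper_force: 0.0
```

>>> move_arm([
  [0, 0, 0, 0, 0, -0.035, 0.07],
  [0, 0, 0, 0, 0, -0.035, 0.07],
  [0, 0, 0, 0, 0, 0, 0.07],
  [0, 0, 0, 0, 0, 0, 0.07],
])

```text
clock: 16.0
eef_pos: [444.6, 194.9, 78.5]
tool_rot: [-3.141, -0.001, 3.068]
force: [0.6, 0.3, 1.1]
width: 69.9
gripper_force: 0.0
```

```bash
python3 bars.py
```

```text
tcp [444.6 194.9  78.5] yaw 175.8
bar c 444.4 194.3 z 61.3 size 66 40 long axis deg -3.9 px [280. 251.] bgr [127. 148. 152.]
bar c 452.9 284.0 z 61.3 size 66 40 long axis deg -8.3 px [456. 253.] bgr [149. 171. 173.]
```

>>> move_arm([
  [0, 0, 0, 0, 0, -0.03, 0.07],
  [0, 0, 0, 0, 0, -0.02, 0.07],
  [0, 0, 0, 0, 0, 0, 0.07],
  [0, 0, 0, 0, 0, 0, 0.03],
  [0, 0, 0, 0, 0, 0, 0.03],
])

```text
clock: 16.55
eef_pos: [445.8, 196.2, 30.0]
tool_rot: [3.14, 0.003, 3.069]
force: [-0.8, -1.0, 0.6]
width: 42.0
gripper_force: 0.0
```

>>> move_arm([
  [0, 0, 0, 0, 0, 0, 0.03],
  [0, 0, 0, 0, 0, 0, 0.03],
  [0, 0, 0, 0, 0, 0.03, 0.03],
  [0, 0, 0, 0, 0, 0.045, 0.03],
  [0, 0, 0, 0, 0, 0.045, 0.03],
])

```text
clock: 17.05
eef_pos: [444.2, 195.7, 150.4]
tool_rot: [3.142, -0.0, 3.069]
force: [0.9, 0.2, -2.0]
width: 38.8
gripper_force: 60.8
```

>>> move_arm([
  [0, 0, -6.7, 0.0121, -0.039, 0.02, 0.03],
  [0, 0, -6.7, 0.0121, -0.039, 0, 0.03],
  [0, 0, -6.7, 0.0121, -0.039, 0, 0.03],
  [0, 0, -6.7, 0.0121, -0.039, 0, 0.03],
])

```text
clock: 17.45
eef_pos: [493.6, 38.5, 170.0]
tool_rot: [3.14, 0.002, 2.597]
force: [0.9, 0.9, -1.0]
width: 39.0
gripper_force: 61.0
```

>>> move_arm([
  [0, 0, -6.7, 0.0121, -0.039, 0, 0.03],
  [0, 0, -6.7, 0.0121, -0.039, 0, 0.03],
  [0, 0, -6.7, 0.0121, -0.039, 0, 0.03],
  [0, 0, -6.7, 0.0121, -0.039, 0, 0.03],
])

```text
clock: 17.85
eef_pos: [541.8, -117.6, 169.6]
tool_rot: [3.14, 0.0, 2.129]
force: [1.2, 0.2, -1.6]
width: 38.9
gripper_force: 60.9
```

>>> move_arm([
  [0, 0, -6.7, 0.0121, -0.039, 0, 0.03],
  [0, 0, -6.7, 0.0121, -0.039, 0, 0.03],
  [0, 0, -6.7, 0.0121, -0.039, 0, 0.03],
  [0, 0, -6.9, 0.0121, -0.039, 0, 0.03],
])

```text
clock: 18.25
eef_pos: [590.2, -273.4, 169.6]
tool_rot: [3.14, -0.0, 1.658]
force: [1.0, 0.2, -1.0]
width: 39.5
gripper_force: 60.9
```

>>> move_arm([
  [0, 0, 0, 0, 0, -0.03, 0.03],
  [0, 0, 0, 0, 0, -0.03, 0.03],
  [0, 0, 0, 0, 0, 0, 0.03],
  [0, 0, 0, 0, 0, 0, 0.03],
])

```text
clock: 18.65
eef_pos: [589.8, -271.9, 109.1]
tool_rot: [3.141, -0.0, 1.663]
force: [-0.2, 0.5, -0.2]
width: 38.9
gripper_force: 60.9
```

```bash
cat > shelf.py <<'E'
from h import *
def shelf():
    s=telemetry.read_state(); print("tcp",s["eef_pos"].round(1),"yaw",np.degrees(s["tool_rot"][2]).round(1))
    c,i,d=snap("wrist"); P=cloud(c,d)
    X=P[(d>0)]; o=np.array([582.6,-193.1]); y=np.array([-.0907,.9959]); x=np.array([y[1],-y[0]])
    a=(X[:,:2]-o)@x; b=(X[:,:2]-o)@y; z=X[:,2]
    for lo in range(-120,130,20):
        k=(b>lo)&(b<lo+20)&(abs(a)<40)&(abs(z-60)<3.5)
        if k.sum()>60: print("b",lo,"x edges",np.percentile(a[k],[1,99]).round(1),"z",np.median(z[k]).round(1))
    k=(abs(z-65)<6)&(b>100)&(b<180)&(abs(a)<40)
    if k.sum()>50: print("cleat/fork b",np.percentile(b[k],[1,10,50]).round(1))
if __name__=="__main__": shelf()
E
python3 shelf.py
```

```text
tcp [ 589.8 -271.9  109.1] yaw 95.3
b -60 x edges [-18.7  16.2] z 59.7
b -40 x edges [-18.4  16.4] z 59.7
b -20 x edges [-18.4  16.6] z 59.7
b 0 x edges [-18.3  16.7] z 59.8
b 20 x edges [-18.3  16.8] z 59.7
b 40 x edges [-18.1  16.9] z 59.6
```

>>> move_arm([
  [0, 0, 0, -0.001, -0.001, -0.025, 0.03],
  [0, 0, 0, 0, 0, -0.01, 0.03],
  [0, 0, 0, 0, 0, -0.004, 0.03],
  [0, 0, 0, 0, 0, 0, 0.03],
])

```text
clock: 19.1
eef_pos: [589.1, -273.1, 69.8]
tool_rot: [3.141, 0.0, 1.663]
force: [-0.5, 0.2, -0.2]
width: 38.7
gripper_force: 60.9
```

>>> move_arm([
  [0, 0, 0, 0, 0, -0.001, 0.03],
  [0, 0, 0, 0, 0, 0, 0.03],
])

```text
clock: 19.3
eef_pos: [589.3, -273.4, 69.1]
tool_rot: [3.14, 0.001, 1.663]
force: [-0.3, -0.1, -1.6]
width: 39.0
gripper_force: 60.9
```

>>> move_arm([
  [0, 0, 0, 0, 0, -0.0015, 0.03],
  [0, 0, 0, 0, 0, 0, 0.03],
  [0, 0, 0, 0, 0, 0, 0.07],
  [0, 0, 0, 0, 0, 0, 0.07],
  [0, 0, 0, 0, 0, 0, 0.07],
])

```text
clock: 19.8
eef_pos: [588.9, -273.2, 66.8]
tool_rot: [3.141, 0.0, 1.663]
force: [0.1, -0.3, 1.0]
width: 69.9
gripper_force: 0.0
```

>>> move_arm([
  [0, 0, 0, 0, 0, 0.04, 0.07],
  [0, 0, 0, 0, 0, 0.05, 0.07],
  [0, 0, 5.9, -0.0105, 0.043, 0, 0.07],
  [0, 0, 5.9, -0.0105, 0.043, 0, 0.07],
  [0, 0, 5.9, -0.0105, 0.043, 0, 0.07],
])

```text
clock: 20.3
eef_pos: [557.0, -142.9, 157.2]
tool_rot: [3.141, 0.0, 1.975]
force: [0.3, 1.1, -0.8]
width: 69.8
gripper_force: 0.0
```

>>> move_arm([
  [0, 0, 5.9, -0.0105, 0.043, 0, 0.07],
  [0, 0, 5.9, -0.0105, 0.043, 0, 0.07],
  [0, 0, 5.9, -0.0105, 0.043, 0, 0.07],
  [0, 0, 5.9, -0.0105, 0.043, 0, 0.07],
  [0, 0, 5.9, -0.0105, 0.043, 0, 0.07],
])

```text
clock: 20.8
eef_pos: [504.3, 72.4, 156.9]
tool_rot: [3.141, 0.0, 2.49]
force: [0.4, 0.5, -0.0]
width: 69.7
gripper_force: 0.0
```

>>> move_arm([
  [0, 0, 5.9, -0.0105, 0.043, 0, 0.07],
  [0, 0, 5.9, -0.0105, 0.043, 0, 0.07],
  [0, 0, 5.9, -0.0105, 0.043, 0, 0.07],
  [0, 0, 5.9, -0.0105, 0.043, 0, 0.07],
  [0, 0, 5.7, -0.0105, 0.042, 0, 0.07],
])

```text
clock: 21.3
eef_pos: [451.8, 286.6, 156.9]
tool_rot: [3.141, 0.0, 3.002]
force: [0.5, -0.2, 0.7]
width: 70.2
gripper_force: 0.0
```

>>> move_arm([
  [0, 0, 0, 0, 0, -0.035, 0.07],
  [0, 0, 0, 0, 0, -0.035, 0.07],
  [0, 0, 0, 0, 0, 0, 0.07],
  [0, 0, 0, 0, 0, 0, 0.07],
])

```text
clock: 21.7
eef_pos: [452.3, 284.3, 86.8]
tool_rot: [-3.141, -0.001, 2.997]
force: [0.6, 0.6, 0.1]
width: 70.2
gripper_force: 0.0
```

```bash
python3 bars.py; python3 - <<'E'
from pts import *
c,i,d=go("top",["bar_1","pin"])
E
```

```text
tcp [452.3 284.3  86.8] yaw 171.7
bar c 355.3 408.1 z 55.8 size 32 10 long axis deg 78.0 px [518.  10.] bgr [134. 144. 142.]
bar c 459.2 388.3 z 61.2 size 65 41 long axis deg -11.0 px [476. 231.] bgr [150. 173. 174.]
bar c 452.9 284.7 z 61.3 size 66 40 long axis deg -8.2 px [282. 247.] bgr [131. 153. 156.]
bar c 568.6 374.2 z 61.5 size 27 25 long axis deg 79.7 px [448. 407.] bgr [154. 178. 179.]
pt bar_1 0.91 [336.9 611.6  18.1] [118. 283.]
pt bar_1 0.83 [ 586.9 -270.6   84.1] [403. 197.]
pt bar_1 0.72 [703.1 -79.8  18. ] [337. 168.]
pt bar_1 0.61 [564.  376.3  42.3] [195. 209.]
pt bar_1 0.52 [446.3  57.7  19.1] [296. 246.]
pt pin 0.62 [564.7 -40.3  63.7] [328. 206.]
```

>>> move_arm([
  [0, 0, 0, 0.0005, 0.0003, -0.035, 0.07],
  [0, 0, 0, 0, 0, -0.0225, 0.07],
  [0, 0, 0, 0, 0, 0, 0.07],
  [0, 0, 0, 0, 0, 0, 0.03],
  [0, 0, 0, 0, 0, 0, 0.03],
])

```text
clock: 22.4
eef_pos: [453.9, 285.6, 30.9]
tool_rot: [3.14, 0.002, 2.998]
force: [0.2, -2.7, 3.7]
width: 41.8
gripper_force: 3.0
```

>>> move_arm([
  [0, 0, 0, 0, 0, 0, 0.03],
  [0, 0, 0, 0, 0, 0, 0.03],
  [0, 0, 0, 0, 0, 0.04, 0.03],
  [0, 0, 0, 0, 0, 0.05, 0.03],
  [0, 0, 0, 0, 0, 0.05, 0.03],
])

```text
clock: 22.9
eef_pos: [452.3, 284.8, 171.2]
tool_rot: [-3.141, -0.001, 2.998]
force: [1.8, 0.4, -1.4]
width: 38.9
gripper_force: 61.0
```

>>> move_arm([
  [0, 0, -7, 0.0118, -0.0434, 0, 0.03],
  [0, 0, -7, 0.0118, -0.0434, 0, 0.03],
  [0, 0, -7, 0.0118, -0.0434, 0, 0.03],
  [0, 0, -7, 0.0118, -0.0434, 0, 0.03],
  [0, 0, -7, 0.0118, -0.0434, 0, 0.03],
])

```text
clock: 23.4
eef_pos: [512.1, 66.6, 170.2]
tool_rot: [3.14, 0.0, 2.382]
force: [1.6, 0.5, -1.2]
width: 39.3
gripper_force: 61.1
```

>>> move_arm([
  [0, 0, -7, 0.0118, -0.0434, 0, 0.03],
  [0, 0, -7, 0.0118, -0.0434, 0, 0.03],
  [0, 0, -7, 0.0118, -0.0434, 0, 0.03],
  [0, 0, -7, 0.0118, -0.0434, 0, 0.03],
  [0, 0, -7, 0.0118, -0.0434, 0, 0.03],
])

```text
clock: 23.9
eef_pos: [571.1, -150.4, 170.1]
tool_rot: [3.14, -0.0, 1.771]
force: [1.2, -0.1, -1.8]
width: 39.1
gripper_force: 61.1
```

>>> move_arm([
  [0, 0, -6.4, 0.0118, -0.0434, 0, 0.03],
  [0, 0, 0, 0, 0, -0.03, 0.03],
  [0, 0, 0, 0, 0, -0.03, 0.03],
  [0, 0, 0, 0, 0, 0, 0.03],
  [0, 0, 0, 0, 0, 0, 0.03],
])

```text
clock: 24.4
eef_pos: [582.5, -192.0, 109.8]
tool_rot: [-3.141, -0.0, 1.665]
force: [-0.1, -0.3, 0.0]
width: 39.2
gripper_force: 61.0
```

>>> move_arm([
  [0, 0, 0, -0.0007, -0.001, -0.025, 0.03],
  [0, 0, 0, 0, 0, -0.01, 0.03],
  [0, 0, 0, 0, 0, -0.005, 0.03],
  [0, 0, 0, 0, 0, -0.0015, 0.03],
  [0, 0, 0, 0, 0, 0, 0.03],
])

```text
clock: 24.9
eef_pos: [582.5, -193.1, 69.5]
tool_rot: [3.14, -0.0, 1.665]
force: [-2.1, 1.6, 3.3]
width: 39.3
gripper_force: 61.6
```

>>> move_arm([
  [0, 0, 0, 0, 0, -0.001, 0.03],
  [0, 0, 0, 0, 0, 0, 0.07],
  [0, 0, 0, 0, 0, 0, 0.07],
  [0, 0, 0, 0, 0, 0, 0.07],
  [0, 0, 0, 0, 0, 0.04, 0.07],
])

```text
clock: 25.4
eef_pos: [578.5, -191.5, 102.8]
tool_rot: [-3.132, -0.004, 1.665]
force: [-0.6, 1.4, -0.1]
width: 70.0
gripper_force: 0.0
```

>>> move_arm([
  [0, 0, 0, 0, 0, 0.05, 0.07],
  [0, 0, 5.6, -0.0094, 0.0447, 0, 0.07],
  [0, 0, 5.6, -0.0094, 0.0447, 0, 0.07],
  [0, 0, 5.6, -0.0094, 0.0447, 0, 0.07],
  [0, 0, 5.6, -0.0094, 0.0447, 0, 0.07],
])

```text
clock: 25.9
eef_pos: [544.0, -12.9, 157.1]
tool_rot: [3.141, 0.0, 2.059]
force: [0.5, -0.2, -0.5]
width: 70.1
gripper_force: 0.0
```

>>> move_arm([
  [0, 0, 5.6, -0.0094, 0.0447, 0, 0.07],
  [0, 0, 5.6, -0.0094, 0.0447, 0, 0.07],
  [0, 0, 5.6, -0.0094, 0.0447, 0, 0.07],
  [0, 0, 5.6, -0.0094, 0.0447, 0, 0.07],
  [0, 0, 5.6, -0.0094, 0.0447, 0, 0.07],
])

```text
clock: 26.4
eef_pos: [496.9, 210.7, 157.0]
tool_rot: [3.141, 0.0, 2.548]
force: [1.1, 0.3, 0.2]
width: 69.7
gripper_force: 0.0
```

>>> move_arm([
  [0, 0, 5.6, -0.0094, 0.0447, 0, 0.07],
  [0, 0, 5.6, -0.0094, 0.0447, 0, 0.07],
  [0, 0, 5.6, -0.0094, 0.0447, 0, 0.07],
  [0, 0, 6.0, -0.0094, 0.0447, 0, 0.07],
  [0, 0, 0, 0, 0, -0.035, 0.07],
])

```text
clock: 26.9
eef_pos: [459.3, 399.6, 125.3]
tool_rot: [3.127, 0.004, 2.954]
force: [0.3, 1.4, -0.7]
width: 70.0
gripper_force: 0.0
```

>>> move_arm([
  [0, 0, 0, 0, 0, -0.035, 0.07],
  [0, 0, 0, 0, 0, 0, 0.07],
  [0, 0, 0, 0, 0, 0, 0.07],
])

```text
clock: 27.2
eef_pos: [459.9, 387.3, 86.8]
tool_rot: [-3.14, -0.0, 2.941]
force: [1.3, 0.4, -0.5]
width: 70.2
gripper_force: 0.0
```

```bash
python3 bars.py; python3 - <<'E'
from pts import *
c,i,d=go("top",["bar_1","pin"])
E
```

```text
tcp [459.9 387.3  86.8] yaw 168.5
bar c 348.3 421.8 z 58.0 size 58 16 long axis deg -82.9 px [295.  17.] bgr [120. 129. 128.]
bar c 458.9 388.9 z 61.3 size 65 40 long axis deg -11.5 px [284. 244.] bgr [127. 148. 152.]
bar c 534.9 378.9 z 60.7 size 40 17 long axis deg 83.0 px [292. 363.] bgr [ 90. 108. 111.]
pt bar_1 0.81 [444.6  52.8  20.8] [298. 247.]
pt bar_1 0.69 [ 588.5 -273.    82.4] [403. 197.]
pt bar_1 0.67 [338.7 610.3  16.3] [119. 282.]
pt bar_1 0.63 [701.5 -81.5  18.6] [337. 168.]
pt bar_1 0.61 [567.3 375.8  41. ] [195. 208.]
pt bar_1 0.58 [ 578.5 -192.9   81. ] [378. 201.]
pt bar_1 0.46 [461.6 391.6  43.5] [189. 241.]
pt pin 0.61 [567.8 -34.1  67.2] [326. 205.]
```

>>> move_arm([
  [0, 0, 0, -0.0005, 0.001, -0.035, 0.07],
  [0, 0, 0, 0, 0, -0.0225, 0.07],
  [0, 0, 0, 0, 0, 0, 0.07],
  [0, 0, 0, 0, 0, 0, 0.03],
  [0, 0, 0, 0, 0, 0, 0.03],
])

```text
clock: 27.9
eef_pos: [460.4, 389.6, 31.1]
tool_rot: [3.139, 0.002, 2.942]
force: [0.3, 0.3, 2.2]
width: 41.8
gripper_force: 2.1
```

>>> move_arm([
  [0, 0, 0, 0, 0, 0, 0.03],
  [0, 0, 0, 0, 0, 0, 0.03],
  [0, 0, 0, 0, 0, 0.04, 0.03],
  [0, 0, 0, 0, 0, 0.05, 0.03],
  [0, 0, 0, 0, 0, 0.05, 0.03],
])

```text
clock: 28.4
eef_pos: [458.8, 388.4, 171.1]
tool_rot: [-3.141, -0.0, 2.942]
force: [1.6, 0.6, -0.6]
width: 39.5
gripper_force: 61.0
```

>>> move_arm([
  [0, 0, -6.7, 0.0105, -0.0456, 0, 0.03],
  [0, 0, -6.7, 0.0105, -0.0456, 0, 0.03],
  [0, 0, -6.7, 0.0105, -0.0456, 0, 0.03],
  [0, 0, -6.7, 0.0105, -0.0456, 0, 0.03],
  [0, 0, -6.7, 0.0105, -0.0456, 0, 0.03],
])

```text
clock: 28.9
eef_pos: [511.9, 159.2, 170.1]
tool_rot: [3.14, 0.0, 2.353]
force: [0.4, 0.6, -0.6]
width: 39.1
gripper_force: 61.1
```

>>> move_arm([
  [0, 0, -6.7, 0.0105, -0.0456, 0, 0.03],
  [0, 0, -6.7, 0.0105, -0.0456, 0, 0.03],
  [0, 0, -6.7, 0.0105, -0.0456, 0, 0.03],
  [0, 0, -6.7, 0.0105, -0.0456, 0, 0.03],
  [0, 0, -6.7, 0.0105, -0.0456, 0, 0.03],
])

```text
clock: 29.4
eef_pos: [564.5, -68.8, 170.1]
tool_rot: [3.14, -0.0, 1.768]
force: [0.0, -0.1, -0.9]
width: 39.0
gripper_force: 61.0
```

>>> move_arm([
  [0, 0, -6.2, 0.0105, -0.0456, 0, 0.03],
  [0, 0, 0, 0, 0, -0.03, 0.03],
  [0, 0, 0, 0, 0, -0.03, 0.03],
  [0, 0, 0, 0, 0, 0, 0.03],
  [0, 0, 0, 0, 0, 0, 0.03],
])

```text
clock: 29.9
eef_pos: [574.7, -112.6, 109.8]
tool_rot: [-3.141, -0.0, 1.665]
force: [0.1, -0.4, -0.1]
width: 39.1
gripper_force: 61.0
```

>>> move_arm([
  [0, 0, 0, 0, -0.0008, -0.025, 0.03],
  [0, 0, 0, 0, 0, -0.01, 0.03],
  [0, 0, 0, 0, 0, -0.005, 0.03],
  [0, 0, 0, 0, 0, -0.0015, 0.03],
  [0, 0, 0, 0, 0, 0, 0.03],
])

```text
clock: 30.4
eef_pos: [575.0, -113.2, 69.7]
tool_rot: [3.141, -0.001, 1.665]
force: [-3.3, 1.3, 4.7]
width: 39.5
gripper_force: 61.8
```

>>> move_arm([
  [0, 0, 0, 0, 0, -0.001, 0.03],
  [0, 0, 0, 0, 0, 0, 0.07],
  [0, 0, 0, 0, 0, 0, 0.07],
  [0, 0, 0, 0, 0, 0, 0.07],
  [0, 0, 0, 0, 0, 0.04, 0.07],
])

```text
clock: 30.9
eef_pos: [571.4, -112.3, 103.3]
tool_rot: [-3.133, -0.003, 1.665]
force: [-0.3, -0.0, -0.3]
width: 70.4
gripper_force: 0.0
```

>>> move_arm([
  [0, 0, 0, 0, 0, 0.05, 0.07],
  [0, 0, 7.4, -0.0013, 0.0446, 0, 0.07],
  [0, 0, 7.4, -0.0013, 0.0446, 0, 0.07],
  [0, 0, 7.4, -0.0013, 0.0446, 0, 0.07],
  [0, 0, 7.4, -0.0013, 0.0446, 0, 0.07],
])

```text
clock: 31.4
eef_pos: [569.5, 66.5, 157.2]
tool_rot: [3.141, 0.0, 2.186]
force: [0.0, -0.3, -0.4]
width: 69.7
gripper_force: 0.0
```

>>> move_arm([
  [0, 0, 7.4, -0.0013, 0.0446, 0, 0.07],
  [0, 0, 7.4, -0.0013, 0.0446, 0, 0.07],
  [0, 0, 7.4, -0.0013, 0.0446, 0, 0.07],
  [0, 0, 7.4, -0.0013, 0.0446, 0, 0.07],
  [0, 0, 7.4, -0.0013, 0.0446, 0, 0.07],
])

```text
clock: 31.9
eef_pos: [562.8, 289.6, 157.0]
tool_rot: [3.142, 0.0, 2.832]
force: [0.1, 0.1, -0.3]
width: 69.7
gripper_force: 0.0
```

>>> move_arm([
  [0, 0, 7.4, -0.0013, 0.0446, 0, 0.07],
  [0, 0, 7.6, -0.0013, 0.0446, 0, 0.07],
  [0, 0, 0, 0, 0, -0.035, 0.07],
  [0, 0, 0, 0, 0, -0.03, 0.07],
  [0, 0, 0, 0, 0, 0, 0.07],
])

```text
clock: 32.4
eef_pos: [557.2, 375.2, 87.4]
tool_rot: [-3.136, -0.007, 3.089]
force: [0.5, -0.4, -0.3]
width: 70.2
gripper_force: 0.0
```

```bash
python3 bars.py; python3 - <<'E'
from pts import *
c,i,d=go("top",["bar_1","pin"])
E
```

```text
tcp [557.2 375.2  87.4] yaw 177.0
bar c 560.8 377.2 z 61.3 size 65 40 long axis deg -3.0 px [286. 251.] bgr [124. 145. 148.]
pt bar_1 0.67 [338.7 614.1  18.8] [117. 282.]
pt bar_1 0.64 [ 576.1 -111.3   81.4] [351. 201.]
pt bar_1 0.64 [699.3 -80.6  21.6] [337. 169.]
pt bar_1 0.63 [444.3  57.9  17. ] [296. 247.]
pt pin 0.41 [565.5 -36.8  64.5] [327. 206.]
```

>>> move_arm([
  [0, 0, 0, 0.0005, 0.001, -0.035, 0.07],
  [0, 0, 0, 0, 0, -0.022, 0.07],
  [0, 0, 0, 0, 0, 0, 0.07],
  [0, 0, 0, 0, 0, 0, 0.07],
])

```text
clock: 33.0
eef_pos: [562.0, 378.4, 36.4]
tool_rot: [3.14, 0.002, 3.088]
force: [0.7, -0.5, 0.3]
width: 69.8
gripper_force: 0.0
```

>>> move_arm([
  [0, 0, 0, 0, -0.0005, -0.006, 0.07],
  [0, 0, 0, 0, 0, 0, 0.07],
  [0, 0, 0, 0, 0, 0, 0.03],
  [0, 0, 0, 0, 0, 0, 0.03],
  [0, 0, 0, 0, 0, 0, 0.03],
])

```text
clock: 33.5
eef_pos: [561.5, 377.9, 29.6]
tool_rot: [3.141, 0.001, 3.089]
force: [-1.1, 0.6, 6.0]
width: 39.2
gripper_force: 62.2
```

>>> move_arm([
  [0, 0, 0, 0, 0, 0, 0.03],
  [0, 0, 0, 0, 0, 0.04, 0.03],
  [0, 0, 0, 0, 0, 0.05, 0.03],
  [0, 0, 0, 0, 0, 0.05, 0.03],
])

```text
clock: 33.9
eef_pos: [560.1, 377.0, 169.4]
tool_rot: [-3.14, -0.002, 3.089]
force: [0.7, 1.1, 0.1]
width: 39.6
gripper_force: 61.1
```

>>> move_arm([
  [0, 0, -6.8, 0.0014, -0.0442, 0, 0.03],
  [0, 0, -6.8, 0.0014, -0.0442, 0, 0.03],
  [0, 0, -6.8, 0.0014, -0.0442, 0, 0.03],
  [0, 0, -6.8, 0.0014, -0.0442, 0, 0.03],
])

```text
clock: 34.3
eef_pos: [566.0, 199.0, 168.8]
tool_rot: [-3.141, -0.0, 2.609]
force: [0.9, -0.4, -1.0]
width: 39.2
gripper_force: 61.2
```

>>> move_arm([
  [0, 0, -6.8, 0.0014, -0.0442, 0, 0.03],
  [0, 0, -6.8, 0.0014, -0.0442, 0, 0.03],
  [0, 0, -6.8, 0.0014, -0.0442, 0, 0.03],
  [0, 0, -6.8, 0.0014, -0.0442, 0, 0.03],
])

```text
clock: 34.7
eef_pos: [571.6, 22.4, 168.7]
tool_rot: [-3.141, -0.0, 2.135]
force: [0.4, 0.2, -1.6]
width: 39.0
gripper_force: 61.1
```

>>> move_arm([
  [0, 0, -6.8, 0.0014, -0.0442, 0, 0.03],
  [0, 0, -6.8, 0.0014, -0.0442, 0, 0.03],
  [0, 0, -6.8, 0.0014, -0.0442, 0, 0.03],
  [0, 0, -6.9, 0.0014, -0.0442, 0, 0.03],
  [0, 0, 0, 0, 0, 0, 0.03],
])

```text
clock: 35.2
eef_pos: [576.4, -162.1, 169.3]
tool_rot: [-3.141, 0.007, 1.65]
force: [-0.9, -0.4, -0.5]
width: 39.1
gripper_force: 61.1
```

```bash
python3 - <<'E'
from h import *
s=telemetry.read_state(); print("tcp",s["eef_pos"].round(1),"yaw",np.degrees(s["tool_rot"][2]).round(1),s["width"])
c,i,d=snap("wrist"); P=cloud(c,d)
o=np.array([582.6,-193.1]); y=np.array([-.0907,.9959]); x=np.array([y[1],-y[0]])
a=(P[...,:2]-o)@x; b=(P[...,:2]-o)@y
m=((abs(P[...,2]-100)<6)&(abs(a)<40)).astype(np.uint8)
n,l,st,ce=cv2.connectedComponentsWithStats(cv2.morphologyEx(m,cv2.MORPH_OPEN,np.ones((5,5))))
for k in range(1,n):
    if st[k,4]>400:
        q=l==k; print(st[k],"a",np.percentile(a[q],[1,99]).round(1),"b",np.percentile(b[q],[1,99]).round(1),"z",np.median(P[q][:,2]).round(1))
cv2.imwrite("pics/s1.png",i)
E
```

```text
tcp [ 576.4 -162.1  169.3] yaw 94.6 39.09267248986638
[ 252   90   67  109 6874] a [-19.7  19.2] b [ 49.4 112.8] z 99.6
```

View pics/s1.png

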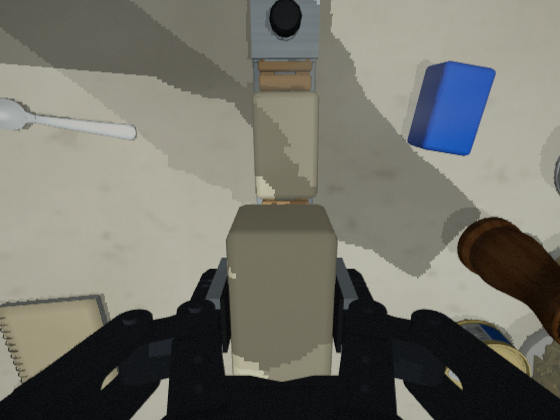

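The bar at the +80 slot, pixel (286,146), is centred on the shelf, and the fourth bar is held square. I'll lower it to the second course.

>>> move_arm([
  [0, 0, 0, 0, 0, -0.03, 0.03],
  [0, 0, 0, 0, 0, -0.015, 0.03],
  [0, 0, 0, 0, 0, 0, 0.03],
  [0, 0, 0, 0, 0, 0, 0.03],
])

```text
clock: 35.65
eef_pos: [577.7, -152.1, 123.7]
tool_rot: [-3.141, -0.0, 1.664]
force: [0.4, 0.2, -0.9]
width: 39.2
gripper_force: 61.2
```

>>> move_arm([
  [0, 0, 0, 0.0005, -0.001, -0.01, 0.03],
  [0, 0, 0, 0, 0, -0.004, 0.03],
  [0, 0, 0, 0, 0, -0.001, 0.03],
  [0, 0, 0, 0, 0, 0, 0.03],
  [0, 0, 0, 0, 0, 0, 0.03],
])

```text
clock: 36.15
eef_pos: [578.4, -154.0, 109.0]
tool_rot: [3.141, 0.0, 1.663]
force: [0.2, 0.3, -1.7]
width: 39.3
gripper_force: 61.2
```

>>> move_arm([
  [0, 0, 0, 0, 0, -0.0015, 0.03],
  [0, 0, 0, 0, 0, 0, 0.03],
  [0, 0, 0, 0, 0, 0, 0.07],
  [0, 0, 0, 0, 0, 0, 0.07],
  [0, 0, 0, 0, 0, 0, 0.07],
])

```text
clock: 36.65
eef_pos: [578.2, -153.9, 107.3]
tool_rot: [3.142, -0.0, 1.663]
force: [0.1, 0.9, 0.5]
width: 69.8
gripper_force: 0.0
```

>>> move_arm([
  [0, 0, 0, 0, 0, 0.04, 0.07],
  [0, 0, 0, 0, 0, 0.05, 0.07],
  [0, 0, 0, -0.005, -0.045, 0.045, 0.07],
  [0, 0, 0, -0.005, -0.045, 0.045, 0.07],
  [0, 0, 0, 0, -0.045, 0.045, 0.07],
])

```text
clock: 37.15
eef_pos: [569.7, -260.7, 305.0]
tool_rot: [3.142, 0.0, 1.663]
force: [0.9, -0.0, -0.2]
width: 69.8
gripper_force: 0.0
```

>>> move_arm([
  [0, 0, 0, 0, -0.03, 0, 0.07],
  [0, 0, 0, 0, 0, 0, 0.07],
  [0, 0, 0, 0, 0, 0, 0.07],
  [0, 0, 0, 0, 0, 0, 0.07],
])

```text
clock: 37.55
eef_pos: [570.5, -288.0, 302.3]
tool_rot: [-3.141, -0.002, 1.664]
force: [0.4, 0.6, 0.1]
width: 70.0
gripper_force: 0.0
```

```bash
python3 - <<'E'
from h import *
c,i,d=snap("wrist"); P=cloud(c,d)
o=np.array([582.6,-193.1]); y=np.array([-.0907,.9959]); x=np.array([y[1],-y[0]])
a=(P[...,:2]-o)@x; b=(P[...,:2]-o)@y
for h in (100,140):
  m=((abs(P[...,2]-h)<6)&(abs(a)<40)&(abs(b)<130)).astype(np.uint8)
  n,l,st,ce=cv2.connectedComponentsWithStats(cv2.morphologyEx(m,cv2.MORPH_OPEN,np.ones((3,3))))
  for k in range(1,n):
    if st[k,4]>100:
        q=l==k; print(h,st[k],"a",np.percentile(a[q],[1,99]).round(1),"b",np.percentile(b[q],[1,99]).round(1),"z",np.median(P[q][:,2]).round(1))
k=(abs(a)<12)&(b>140)&(b<170)&(P[...,2]>75); print("knob",P[k].mean(0),P[k][:,2].max())
t=eyes.get_image("top")[0]
cv2.imwrite("pics/s2.png",np.hstack([cv2.resize(i,(400,300)),cv2.resize(t[130:280,180:380],(400,300))]))
E
```

```text
100 [ 283   77   42   44 1771] a [-19.5  19.4] b [-32.4   6. ] z 99.6
100 [ 282  135   40   64 2495] a [-20.2  18.9] b [-110.7  -46.9] z 99.6
140 [ 283    0   50   75 3637] a [-19.8  18.9] b [ 6.4 59.9] z 139.6<stdin>:11: RuntimeWarning: Mean of empty slice.
  ret = um.true_divide(
Traceback (most recent call last):
ValueError: zero-size array to reduction operation maximum which has no identity
```

Bottom bars measure about -79, +0.6 and +81, and the upper bar about +39, with the heights right. One last look from above.

```bash
python3 - <<'E'
from pts import *
c,t,d=go("top",["pin","clevis_seat"],["bar_1","pepper_mill","salt_shaker"])
cv2.imwrite("pics/s2.png",cv2.resize(t[120:290,170:440],None,fx=2.9,fy=2.9))
E
```

```text
pt pin 0.45 [566.5 -37.2  65.2] [327. 206.]
pt clevis_seat 0.7 [571.1 -35.8  65.3] [326. 204.]
box bar_1 0.94 [ 577.6 -153.6  136. ] [369. 197.]
box bar_1 0.83 [335.4 607.5  38.7] [117. 283.]
box bar_1 0.7 [442.   54.   36.2] [298. 247.]
box bar_1 0.67 [ 587.3 -266.8  102.3] [403. 196.]
box bar_1 0.67 [ 569.8 -203.1   98.1] [382. 202.]
box bar_1 0.56 [695.5 -78.7  38.7] [337. 168.]
box bar_1 0.53 [ 566.9 -101.9  100.4] [349. 203.]
box pepper_mill 0.59 [ 766.5 -195.8  112.7] [377. 139.]
box pepper_mill 0.43 [764.7  48.7  74.8] [298. 145.]
```

View pics/s2.png

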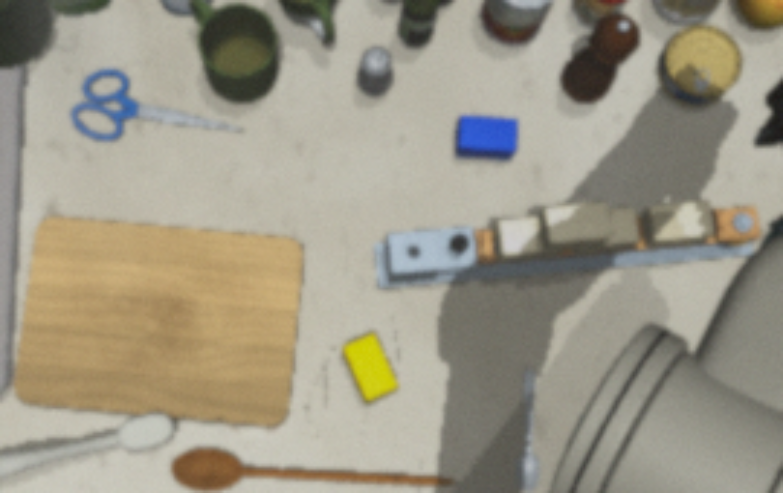

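The board is empty, the pin is in the fork at (459,243), three bars plus one are stacked on the shelf, and the mill (600,60) and shaker (375,70) are still standing. Handing in.

```bash
python3 -c "
from cell import ctrl; print(ctrl.finish_job())"
```

```text
the job is handed in; nothing more can be done
None
```

I handed the job in, and no verdict came back: the shelf is home, the pin is seated in the fork, and all four bars are laid (three on the bottom, one in the second course at +40 mm), with the pepper mill and salt shaker still standing.

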